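# Lay out the tacking station on the welding bench

## Robot

A 6-joint arm with a two-finger parallel gripper is mounted at the origin on the work surface. World frame = base frame: x ahead of the robot, y to its left, z up, the work surface at z = 0. Lengths are in mm, angles in rad, forces in N, time in s.
With the tool pointing down it reaches from about 375 to 975 mm from the base axis. Payload 3.8 kg.
Tool frame: the origin (TCP) lies at the very end of the fingers, on their centre line; the grasp point (between the pads) lies 19 mm behind it; z points along the fingers, y is the line along which they close (so a half turn about z gives the same grasp; the last joint's range is limited). The gripper opens to 85 mm and grips with 20 to 120 N. Pads are 22 mm wide; open, the fingers measure 114 mm over their backs; the gripper's body (76 mm by 85 mm) begins 54 mm behind the grasp point. The pads swing forward as they close: fully open they stand 13 mm farther back than shut.
Start: joints at [-1.345, 0.264, 1.604, -0, 1.274, -0.037], TCP at [175.35, -651.821, 231.28] pointing down, gripper open.
Joint ranges: [-2.63, 2.63], [-0.94, 2.18], [0.31, 2.57], [-1.31, 4.45], [0, 2.66], [-2.55, 2.55]. Speed limits (rad/s): [2.57, 2.57, 3.14, 3.14, 3.14, 3.14].

## Interface

Orientations are given as [roll, pitch, yaw] about the fixed x, y, z axes, in that order (R = Rz(yaw) Ry(pitch) Rx(roll)).
In Python, from workcell import monitor, grab_frame, arm gives the robot as it stands. The module is installed in compiled form; this text tells all that it offers.
- The arm moves only by the shell command python3 -m handwheel 'ROWS' [FORCE]. ROWS is text: rows parted by semicolons, each of 5 numbers parted by spaces: the shift along the world's x, y, z in cm, then the turn about the world's z in rad, then the opening, from 0 (shut) to 1 (fully open). In form: x y z turn hand; .... A call has 1 to 12 rows; each row shifts and turns the commanded pose from where the row before left it; what a row does not reach is not made up. A row lasts 1/8 s, in which the tool goes at most 62.5 mm and 10.7 degrees, less where a joint would pass 70% of its speed; a pose out of reach is approached as far as the arm can. A call with a gripper value outside its range is refused whole. The fingers move at their own pace and stop on an object; FORCE is the grip in N (left out, the last holds). Time passes only in rows, so rows that do not move let the fingers close. It gives the time, the measured TCP pose, the force, the opening and the grip force at its end, in the units of the state.
- monitor.state(): the state, without advancing time (a new reading comes with each control period).
- grab_frame(name): name is "side" or "top" or "wrist"; returns a dict with "img" (384x512x3 uint8, red, green, blue), "z_map" (384x512 float32, mm along the optical axis (not along the pixel's ray), 0 where there is no reading), "intrinsics" (3x3 intrinsics, pixels), "dist" ([k1, k2, p1, p2, k3] as OpenCV has them; the pictures are not rectified), "rvec" (rotation vector, rad) and "tvec" (3), from world to camera coordinates, as OpenCV has them. Camera axes: x right, y down, z forward; pixel columns grow to the right and rows downward; lengths in mm; the calibration is good to about 2 mm. A picture is of the moment at which its call begins.
- arm.hand_in(): hands the job in; it is judged then, once.
The state is a dict: "t": time; "joints": joint angles; "qvel": joint speeds; "joint_efforts": joint torques, N m; "position": TCP position; "orientation": TCP orientation; "contact_force": force on the tool from outside, world axes, zero at the start; "ft_torque": the same for the moment, N m; "finger_gap": finger opening in mm; "grip_force": force on a finger pad.
Only numpy, scipy, OpenCV 4.12 (cv2) and the standard library are available. Lean on these libraries where they do the work, as an engineer would, in place of code of your own. Each camera call takes 0.05 s, during which the arm holds its last target. There are 200 camera calls.

## Task

Get the welding bench ready for tacking a wheel hub: stand the steel hub, flange down, in the middle of the yellow-rimmed turntable and fit the brass collar over the spigot on top of the hub. Set the copper block flat on the bench midway between the turntable and the pine block, on the straight line joining their centres; lay the red magnet flat in front of the middle of the pine block's near face (towards the robot) and stand the green flux tin upright behind the middle of its far face, each a finger's width (about 15 mm) clear of the wood. Leave the blue ring, the wrench and the orange bottle where they are.

Things in the scene. Friction and masses are not known exactly. Their poses are not given: they have to be found in the camera images.
- turntable: Round dark steel turntable, fixed to the bench: 120 mm diameter, 40 mm high; flat top with a yellow rim, a steel ring and a black centre disc of 64 mm diameter (just larger than the hub flange). Origin on its axis at bench level (top at +40 mm), z up. Its y axis lies along the line to the pine block, whose centre is 260 mm away on the +y or -y side.
- pine_block: Pine block fixed to the bench, 80 mm deep (its x) by 120 mm wide (its y) by 40 mm high. Origin at the centre of its underside, at bench level. Its +x points away from the robot (within 0.13 rad): near face at x = -40 mm, far face at x = +40 mm.
- hub: Loose bright steel hub standing on its flange, 0.3 to 0.6 kg: flange 60 mm diameter, 8 mm thick at the bottom; barrel 40 mm diameter from 9 mm up to its flat shoulder at 50 mm; on top a tapered spigot, 15 mm diameter at its foot, 10 mm at its tip, 8 mm high (58 mm in all). Origin at the centre of the underside, z up.
- collar: Loose brass collar lying flat: ring of 44 mm outer and 27 mm inner diameter, 18 mm high, 0.11 kg. Fits loosely over the hub's spigot and rests on the 50 mm shoulder. Origin at the centre of its underside, z up.
- chill_block: Loose copper block lying flat, 50 mm (x) by 30 mm (y) by 30 mm high, 0.4 kg, a dark line along its top. Origin at the centre of its underside, z up.
- magnet: Loose red arrow-shaped welding magnet lying flat, 18 mm thick, 0.15 kg, not really magnetic here: a rectangle 44 mm wide (y) from x = -24 to +6 mm, then tapering to a point at x = +28 mm. Origin at the middle of its length on the underside. Its parallel sides, 44 mm apart along y, are gripped at x = -9 mm.
- flux_tin: Loose closed tin standing upright, 56 mm diameter, 50 mm high, green with a white lid, 0.1 to 0.25 kg. Origin at the centre of its underside, z up.
- spare_ring: Bystander: blue plastic ring, 64 mm outer and 42 mm inner diameter, 12 mm high, lying flat among the parts. Origin at the centre of its underside. Leave it alone.
- wrench: Bystander: steel wrench, 140 mm long, lying flat across the far side of the bench, its length along its own x. Leave it alone.
- spray: Bystander: orange bottle with black cap, 60 mm diameter, 120 mm high, standing at the far edge of the work. Origin at the centre of its underside. Leave it alone.

How it is judged (in metres and radians):
At the end, for the whole second after the job is handed in: At rest, released: hub upright on turntable, 10 mm off centre at most; collar seated over spigot; copper block flat, within 15 mm of the midpoint; magnet flat before, tin upright behind the pine block, gaps 2 to 33 mm (about 15), within 15 mm of its middle (magnet 18) (horizontal distance between hub and turntable below 0.01 m and z of hub in the frame of turntable between 0.036 and 0.044 m and angle between each of hub, chill_block, magnet, flux_tin's own z axis and vertical below 0.1 rad and horizontal distance between collar and hub below 0.008 m and z of collar in the frame of hub between 0.046 and 0.054 m and x of chill_block in the frame of turntable between -0.015 and 0.015 m and horizontal distance between chill_block and turntable below 0.145 m and horizontal distance between chill_block and pine_block below 0.145 m and height (world z) of each of chill_block, magnet, flux_tin below 0.006 m and x of magnet in the frame of pine_block between -0.104 and -0.065 m and y of magnet in the frame of pine_block between -0.018 and 0.018 m and x of flux_tin in the frame of pine_block between 0.07 and 0.101 m and y of flux_tin in the frame of pine_block between -0.015 and 0.015 m and linear speed of each of hub, collar, chill_block, magnet, flux_tin below 0.02 m/s); the robot touches nothing.
It fails at once if the blue spare ring was moved by more than 20 mm (distance of spare_ring from where it was at the start of the episode above 0.02 m).
It fails at once if the wrench was moved by more than 20 mm (distance of wrench from where it was at the start of the episode above 0.02 m).
It fails at once if the orange bottle was moved by more than 20 mm (distance of spray from where it was at the start of the episode above 0.02 m).
It also fails if it takes over 131 s, if anything falls off the work surface, if the arm or the gripper's body presses on something with over 40 N, if the wrist force passes 120 N, or if a joint passes its speed limit or range.

## Working session

There is one attempt and no reset: what is moved stays moved. The work goes in short steps, Python scripts to look and compute and a shell command to move; the robot and the scene stay as the last step left them, time stands still between calls to the robot, and variables do not carry over. Pictures are saved under pics/ and viewed, at most 14 in all, crops included, and the job is handed in when it is done.

```bash
mkdir -p pics
cat > h.py <<'E'
import numpy as np, cv2
from workcell import monitor, grab_frame, arm
def snap(n,fn=None):
    f=grab_frame(n)
    if fn: cv2.imwrite('pics/'+fn,f['img'][:,:,::-1])
    return f
def ray(f,uv,z):
    """pixels -> world points on plane z (mm)"""
    R=cv2.Rodrigues(np.array(f['rvec'],float))[0]; t=np.array(f['tvec'],float).ravel()
    p=cv2.undistortPoints(np.array(uv,float).reshape(-1,1,2),np.array(f['intrinsics'],float),np.array(f['dist'],float)).reshape(-1,2)
    d=np.c_[p,np.ones(len(p))]@R; c=-R.T@t
    return c+d*((z-c[2])/d[:,2])[:,None]
def cloud(f):
    """world xyz for every pixel from z_map"""
    R=cv2.Rodrigues(np.array(f['rvec'],float))[0]; t=np.array(f['tvec'],float).ravel()
    h,w=f['z_map'].shape; u,v=np.meshgrid(np.arange(w),np.arange(h))
    p=cv2.undistortPoints(np.c_[u.ravel(),v.ravel()].astype(float).reshape(-1,1,2),np.array(f['intrinsics'],float),np.array(f['dist'],float)).reshape(-1,2)
    P=np.c_[p,np.ones(len(p))]*f['z_map'].reshape(-1,1)
    return ((P-t)@R).reshape(h,w,3)
E
python3 - <<'E'
from h import *
for n in ('top','side'):
    f=snap(n,n+'0.png'); R=cv2.Rodrigues(np.array(f['rvec'],float))[0]; print(n,-R.T@np.ravel(f['tvec']),f['intrinsics'][0],(f['z_map']>0).mean())
s=monitor.state();print(s)
E
```

```text
top [512.30320674  12.29139568 998.34109924] [386.39523534   0.         262.37139092] 0.9959208170572916
side [259.64039014 533.42467756 824.9179071 ] [387.8110615   0.        245.6199957] 0.9958394368489584
{'t': 0.1, 'joints': array([-1.34491146e+00,  2.64714268e-01,  1.60526216e+00, -4.72262404e-06,
        1.27368702e+00, -3.68908801e-02]), 'qvel': array([ 1.54587214e-03, -1.03038840e-03, -2.89149688e-03,  5.61535557e-04,
        1.52514911e-04,  5.22362569e-05]), 'joint_efforts': array([ 2.43473578e-04, -5.16705930e+01, -3.68590665e+01, -1.35436153e-04,
        6.28352471e-03, -8.94824780e-06]), 'position': array([ 175.19229655, -651.17691994,  230.04860193]), 'orientation': array([-3.13952311e+00, -7.18659916e-05,  2.62777056e-01]), 'contact_force': array([-0.21373845,  0.2936305 ,  0.48657268]), 'ft_torque': array([-0.01397899,  0.04116875, -0.0270634 ]), 'grip_force': 0.0, 'finger_gap': 85.19658681166716}
```

View pics/top0.png

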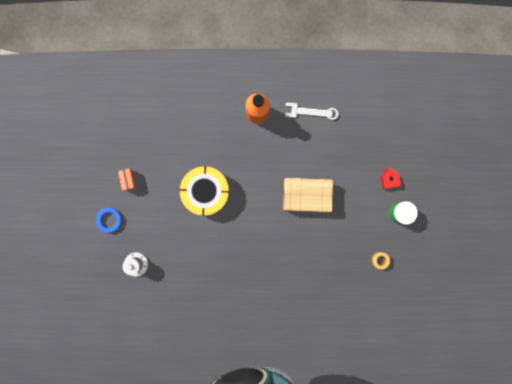

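View pics/side0.png

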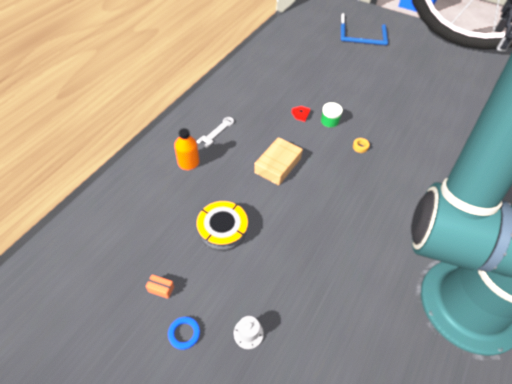

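The top view shows copper (126,180), blue ring (108,220), turntable (204,191), hub (135,265), pine block (308,195), magnet (391,179), tin (405,213), collar (381,261), bottle (258,108) and wrench (312,112). In the image, up is +x and left is +y; the side view agrees.

```bash
cat > meas.py <<'E'
from h import *
def masks(img):
    H=cv2.cvtColor(img,cv2.COLOR_RGB2HSV).astype(int); return H[...,0],H[...,1],H[...,2]
def near(m,c,r):
    u,v=np.meshgrid(np.arange(512),np.arange(384)); return m&((u-c[0])**2+(v-c[1])**2<r*r)
def pts(m):
    v,u=np.nonzero(m); return np.c_[u,v].astype(float)
def hull_rect(f,m,z):
    c=max(cv2.findContours(m.astype(np.uint8),0,cv2.CHAIN_APPROX_NONE)[0],key=cv2.contourArea).reshape(-1,2)
    w=ray(f,c,z)[:,:2].astype(np.float32)
    return w, cv2.minAreaRect(w), cv2.minEnclosingCircle(w)
E
python3 - <<'E'
from meas import *
f=snap('top'); h,s,v=masks(f['img']); C=cloud(f)
spec={'turn':((204,191),30,(h>18)&(h<35)&(s>150)&(v>100),40),
'pine':((308,195),35,(h>8)&(h<28)&(s>70)&(v>140),40),
'copper':((126,180),16,(s>100)&(v>120)&(h<15),30),
'ring':((108,220),18,(h>100)&(h<130)&(s>150)&(v>80),12),
'hubflange':((135,265),18,(s<60)&(v>110),8),
'magnet':((391,179),16,((h<8)|(h>172))&(s>150)&(v>80),18),
'tinlid':((405,213),16,(s<60)&(v>150),50),
'collar':((381,261),14,(h>8)&(h<30)&(s>110)&(v>80),18)}
for k,(c,r,m,z) in spec.items():
    m=near(m,c,r); w,rc,ec=hull_rect(f,m,z)
    P=C[m]; 
    print(k,m.sum(),'mean',ray(f,pts(m),z).mean(0)[:2].round(1),'rect',np.round(rc[0],1),np.round(rc[1],1),round(rc[2],1),'circ',np.round(ec[0],1),round(2*ec[1],1),'z',np.percentile(P[:,2],[10,50,90]).round(1))
# by-height shapes from the depth map
for k,c,r,lo,hi in [('hubbarrel',(135,265),18,44,54),('hubspig',(135,265),18,55,62),('tin',(405,213),16,46,54),('copper',(126,180),16,25,35),('pine',(308,195),35,35,45),('turn',(204,191),32,35,45),('magnet',(391,179),16,13,23),('collar',(381,261),14,13,23)]:
    m=near((C[...,2]>lo)&(C[...,2]<hi),c,r); P=C[m]
    if m.sum()<4: print(k,m.sum());continue
    rc=cv2.minAreaRect(P[:,:2].astype(np.float32)); print('D',k,m.sum(),P.mean(0).round(1),np.round(rc[0],1),np.round(rc[1],1),round(rc[2],1))
big=np.concatenate([cv2.resize(f['img'][a:a+56,b:b+56],(260,260),interpolation=cv2.INTER_NEAREST) for a,b in ((152,98),(237,107),(152,363))],1)
cv2.imwrite('pics/crop1.png',big[:,:,::-1])
E
```

```text
turn 715 mean [564.7 130.6] rect [563.9 102.2] [ 57.1 114.9] 87.2 circ [565.  124.2] 115.5 z [38.2 40.4 42.9]
pine 1617 mean [ 554. -125.] rect [ 554.2 -124.7] [122.9  82.2] 88.9 circ [ 554.2 -124.8] 143.1 z [36.6 39.5 41.8]
copper 230 mean [596.8 331. ] rect [598.1 322.8] [51.8 16. ] 13.2 circ [597.5 325. ] 51.9 z [20.8 29.3 31.8]
ring 285 mean [494.5 381.7] rect [494.6 381.4] [60.6 62. ] 44.5 circ [495.2 381.4] 64.1 z [ 8.7 11.6 14. ]
hubflange 851 mean [380.1 319.6] rect [380.  317.8] [84.1 90.5] 71.2 circ [378.7 314.3] 92.3 z [-1.3  3.4 50.7]
magnet 292 mean [ 594.  -344.2] rect [ 597.6 -343.8] [50.5 49.3] 8.1 circ [ 593.7 -345.3] 59.2 z [ 9.7 17.2 19.4]
tinlid 447 mean [ 507.  -369.7] rect [ 506.9 -369.5] [59.3 58. ] 45.0 circ [ 506.8 -369.9] 61.4 z [43.1 49.3 51.8]
collar 198 mean [ 385.  -314.1] rect [ 384.  -313.9] [44.7 43.6] 89.0 circ [ 384.6 -314.2] 48.3 z [ 3.5 16.2 19.4]
D hubbarrel 185 [381.5 312.5  50.1] [381.3 313.5] [37.1 38.1] 18.5
D hubspig 20 [382.  312.   57.7] [378.  311.8] [ 9.8 20.1] 87.6
D tin 382 [ 506.8 -370.5   49.7] [ 506.4 -370.3] [53.5 54.8] 3.0
D copper 229 [596.2 331.6  29.7] [596.5 332.5] [50.9 29.5] 13.3
D pine 1506 [ 553.4 -125.8   39.7] [ 553.2 -126.7] [120.5  80.5] 87.0
D turn 1784 [565.9 133.4  40.6] [566.3 132.9] [118.4 117.3] 44.4
D magnet 259 [ 593.2 -345.5   17.5] [ 597.3 -345. ] [50.  43.8] 8.8
D collar 143 [ 383.2 -314.9   17.1] [ 383.1 -315.3] [42.4 40. ] 42.0
```

View pics/crop1.png

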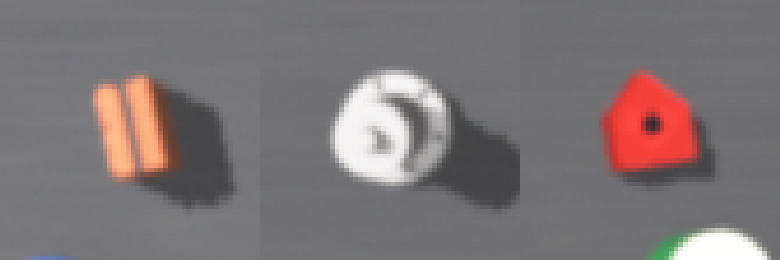

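Measurements check out: turntable to pine is 259 mm (260 expected), and the heights and sizes match. Moving to the magnet first, gripping at (586.6, -346.5) with yaw 0.15.

```bash
python3 -m handwheel '4.11 3.05 0 -0.0113 1;4.11 3.05 0 -0.0113 1;4.11 3.05 0 -0.0113 1;4.11 3.05 0 -0.0113 1;4.11 3.05 0 -0.0113 1;4.11 3.05 0 -0.0113 1;4.11 3.05 0 -0.0113 1;4.11 3.05 0 -0.0113 1;4.11 3.05 0 -0.0113 1;4.11 3.05 0 -0.0113 1;0 0 -5 0 1;0 0 0 0 1' 60
python3 - <<'E'
from meas import *
f=snap('wrist','w1.png'); print(monitor.state()['position'],monitor.state()['orientation'])
h,s,v=masks(f['img']); m=((h<8)|(h>172))&(s>150)&(v>80)
w,rc,ec=hull_rect(f,m,18); print(m.sum(),ray(f,pts(m),18).mean(0),rc)
print(w[w[:,0].argmax()])
# bench pine edges from top cam by line fits
f=snap('top');h,s,v=masks(f['img']);m=near((h>8)&(h<28)&(s>70)&(v>140),(308,195),35)
p=ray(f,pts(m),40)
for lo,hi,fn in((-170,-80,0),):
    for sgn in (1,-1):
        ys=np.arange(-170,-80,10); xs=[(sgn*p[(abs(p[:,1]-y)<5),0]).max()*sgn for y in ys]; print('pine edge',np.polyfit(ys,xs,1))
E
```

```text
t: 1.65
position: [583.4, -344.0, 175.6]
orientation: [-3.134, 0.008, 0.151]
contact_force: [-1.2, -1.0, -0.8]
finger_gap: 85.7
grip_force: 0.0
[ 584.48876161 -345.49794534  178.42035731] [-3.13740839  0.00500328  0.15014193]
1656 [ 595.3245634  -346.38890498   18.        ] ((599.3867797851562, -346.0032653808594), (52.244956970214844, 44.472412109375), 7.069770812988281)
[ 625.2365  -342.19025]
pine edge [4.83344706e-02 6.00226592e+02]
pine edge [5.1830647e-02 5.2099556e+02]
```

View pics/w1.png

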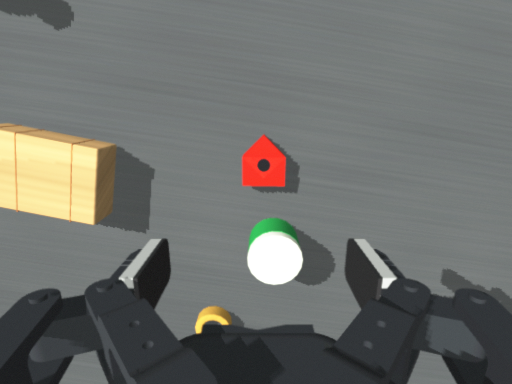

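The wrist view shows the magnet at (264,163), with its measured size of 52x44 correct, and the pine block, tin and collar around it. The tool is almost above the grip point, so I descend.

```bash
python3 -m handwheel '0.1 0 -4 -0.01 1;0 0 -4 0 1;0 0 -4 0 1;0 0 -3 0 1;0 0 -1.5 0 1;0 0 -1.5 0 1;0 0 0 0 1;0 0 0 0 1;0 0 0 0 0.4;0 0 0 0 0.3;0 0 0 0 0.3;0 0 0 0 0.3' 60; python3 -m handwheel '0 0 0 0 0.3;0 0 0 0 0.3;0 0 0 0 0.3;0 0 0 0 0.3'
```

```text
t: 3.25
position: [588.1, -347.3, 2.4]
orientation: [3.14, -0.001, 0.14]
contact_force: [-0.6, 0.1, 3.7]
finger_gap: 42.5
grip_force: 63.2
t: 3.75
position: [588.1, -347.3, 2.3]
orientation: [3.141, -0.001, 0.14]
contact_force: [-0.1, -0.6, 5.6]
finger_gap: 42.3
grip_force: 63.4
```

```bash
python3 -m handwheel '0 0 3 0 0.3;0 0 4 0 0.3;-2.12 3.77 0 -0.03 0.3;-2.12 3.77 0 -0.03 0.3;-2.12 3.77 0 -0.03 0.3;-2.12 3.77 0 -0.03 0.3;-2.12 3.77 0 -0.03 0.3;-2.1 3.8 0 -0.04 0.3;0 0 0 0 0.3;0 0 0 0 0.3;0 0 0 0 0.3'
```

```text
t: 5.12
position: [461.2, -121.2, 71.4]
orientation: [3.141, -0.001, -0.051]
contact_force: [0.5, -1.0, -0.4]
finger_gap: 42.3
grip_force: 62.6
```

```bash
python3 -m handwheel '0 0 -3 0 0.3;0 0 -2.5 0 0.3;0 0 -0.8 0 0.3;0 0 -0.5 0 0.3;0 0 0 0 0.3;0 0 0 0 0.3;0 0 0 0 0.7;0 0 0 0 0.7;0 0 0 0 0.7;0 0 5 0 0.7;0 0 5 0 1;0 0 0 0 1'
python3 - <<'E'
from meas import *
f=snap('top');h,s,v=masks(f['img']);m=((h<8)|(h>172))&(s>150)&(v>80)
C=cloud(f);m=near(m,(320,230),40);w,rc,ec=hull_rect(f,m,18);print(rc,np.median(C[m][:,2]))
f=snap('wrist','w2.png');h,s,v=masks(f['img']);m=((h<8)|(h>172))&(s>150)&(v>80);w,rc,ec=hull_rect(f,m,18);print(rc,m.sum());print(monitor.state()['position'])
E
```

```text
t: 6.62
position: [464.4, -121.6, 108.1]
orientation: [3.139, -0.01, -0.05]
contact_force: [-0.3, 0.3, 0.6]
finger_gap: 85.5
grip_force: 0.0
((485.1924133300781, -113.77159118652344), (12.57690143585205, 30.63052749633789), 44.12070846557617) 18.035221305641368
((473.153564453125, -120.79021453857422), (43.90353775024414, 53.60914993286133), 85.74458312988281) 2643
[ 460.68113994 -120.41163203  103.78376966]
```

The magnet sits at about (471,-121), as planned. Next is the tin.

```bash
python3 -m handwheel '0.65 -3.56 0 0 1;0.65 -3.56 0 0 1;0.65 -3.56 0 0 1;0.65 -3.56 0 0 1;0.65 -3.56 0 0 1;0.65 -3.56 0 0 1;0.7 -3.6 0 0 1;0 0 0 0 1;0 0 0 0 1;0 0 0 0 1'
python3 - <<'E'
from meas import *
f=snap('wrist');h,s,v=masks(f['img']);m=(s<60)&(v>180)
n,l,st,c=cv2.connectedComponentsWithStats(m.astype(np.uint8));i=[i for i in range(1,n) if st[i,4]>800];print(st[i])
for j in i: print(hull_rect(f,l==j,50)[1:])
print(monitor.state()['position'])
E
```

```text
t: 7.98
position: [505.6, -368.4, 102.1]
orientation: [-3.14, 0.002, -0.049]
contact_force: [0.2, 0.0, 0.1]
finger_gap: 85.3
grip_force: 0.0
[[ 223  167   80   79 4872]]
(((506.7635192871094, -371.064697265625), (56.0200080871582, 54.86274337768555), 42.30713653564453), ((507.4338073730469, -370.96185302734375), 28.64639663696289))
[ 505.82950644 -368.53261506  102.55553971]
```

```bash
python3 -m handwheel '0.1 -0.2 -3 0 1;0 0 -3 0 1;0 0 -2 0 1;0 0 -1.2 0 1;0 0 0 0 1;0 0 0 0 0.5;0 0 0 0 0.5;0 0 0 0 0.5;0 0 0 0 0.5;0 0 0 0 0.5;0 0 0 0 0.5' 50; python3 -m handwheel '0 0 3 0 0.5;0 0 4 0 0.5;0 0 3 0 0.5;0 0 0 0 0.5;0 0 0 0 0.5'
```

```text
t: 9.4
position: [508.5, -372.8, 12.9]
orientation: [3.14, -0.002, -0.05]
contact_force: [-0.1, 0.6, 6.4]
finger_gap: 54.3
grip_force: 53.6
t: 10.02
position: [506.3, -371.1, 109.5]
orientation: [-3.14, 0.002, -0.05]
contact_force: [-0.3, 0.1, -3.6]
finger_gap: 55.0
grip_force: 53.5
```

```bash
python3 -m handwheel '1.86 3.45 0 0 0.5;1.86 3.45 0 0 0.5;1.86 3.45 0 0 0.5;1.86 3.45 0 0 0.5;1.86 3.45 0 0 0.5;1.86 3.45 0 0 0.5;1.9 3.4 0 0 0.5;0 0 0 0 0.5;0 0 0 0 0.5;0 0 0 0 0.5'
```

```text
t: 11.28
position: [636.8, -131.7, 110.1]
orientation: [-3.142, 0.002, -0.051]
contact_force: [0.1, 0.3, -2.2]
finger_gap: 54.9
grip_force: 53.7
```

```bash
python3 -m handwheel '0 0 -4 0 0.5;0 0 -4 0 0.5;0 0 -1 0 0.5;0 0 -0.5 0 0.5;0 0 -0.1 0 0.5;0 0 0 0 0.5;0 0 0 0 0.5'
```

```text
t: 12.15
position: [638.9, -131.1, 16.6]
orientation: [3.141, -0.002, -0.05]
contact_force: [0.2, -0.1, -1.9]
finger_gap: 54.9
grip_force: 53.8
```

```bash
python3 -m handwheel '0 0.1 -0.2 0 0.5;0 0 -0.2 0 0.5;0 0 0 0 0.5;0 0 0 0 0.5;0 0 0 0 0.75;0 0 0 0 0.75;0 0 0 0 0.75;0 0 5 0 1;0 0 5 0 1;0 0 0 0 1;0 0 0 0 1'
python3 - <<'E'
from meas import *
f=snap('wrist','w3.png');h,s,v=masks(f['img']);m=(s<60)&(v>180)
n,l,st,c=cv2.connectedComponentsWithStats(m.astype(np.uint8));i=[i for i in range(1,n) if st[i,4]>800];print(st[i])
for j in i: print(hull_rect(f,l==j,50)[1:])
print(monitor.state()['position'])
E
```

```text
t: 13.52
position: [637.7, -129.9, 111.1]
orientation: [-3.142, 0.0, -0.05]
contact_force: [0.1, -0.7, -0.2]
finger_gap: 85.5
grip_force: 0.0
[[ 177    0  183   42 4198]
 [ 219  168   76   75 4410]]
(((758.3388671875, -141.57415771484375), (113.2633056640625, 23.22016716003418), 87.24834442138672), ((756.06640625, -141.4649200439453), 56.65592956542969))
(((636.7071533203125, -128.60501098632812), (55.03192901611328, 55.42879104614258), 59.95551300048828), ((637.4996948242188, -128.7581024169922), 28.4793643951416))
[ 636.82706852 -129.66973515  109.85465591]
```

View pics/w3.png

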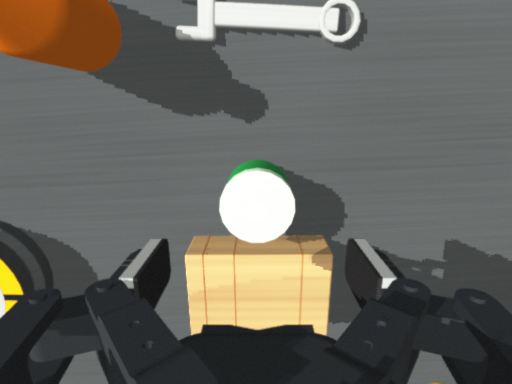

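The tin is placed correctly at (636.8,-128.7), behind the pine block's far face. Now to the hub.

```bash
python3 -m handwheel '-2.32 4.03 0.2 0.032 1;-2.32 4.03 0.2 0.032 1;-2.32 4.03 0.2 0.032 1;-2.32 4.03 0.2 0.032 1;-2.32 4.03 0.2 0.032 1;-2.32 4.03 0.2 0.032 1;-2.32 4.03 0.2 0.032 1;-2.32 4.03 0.2 0.032 1;-2.32 4.03 0.2 0.032 1;-2.32 4.03 0.2 0.032 1;-2.4 4 0 0.03 1;0 0 0 0 1'
python3 - <<'E'
from meas import *
f=snap('wrist','w4.png');C=cloud(f)
m=near((C[...,2]>45)&(C[...,2]<53),(255,230),90);P=C[m];print(m.sum(),P.mean(0),cv2.minAreaRect(P[:,:2].astype(np.float32)),cv2.minEnclosingCircle(P[:,:2].astype(np.float32)))
m=near((C[...,2]>56)&(C[...,2]<62),(255,230),90);print(m.sum(),C[m].mean(0))
print(monitor.state()['position'],monitor.state()['joints'])
E
```

```text
t: 15.08
position: [379.2, 314.3, 129.3]
orientation: [3.141, 0.004, 0.304]
contact_force: [-0.5, 0.1, -0.3]
finger_gap: 85.6
grip_force: 0.0
1770 [381.76096907 313.45721477  49.73813312] ((380.9114074707031, 313.1988525390625), (39.79387664794922, 39.25204849243164), 25.768299102783203) ((380.88641357421875, 313.1763000488281), 20.096965789794922)
154 [381.24874703 313.30308859  57.63598334]
[380.08200007 313.14630817 129.38112209] [ 6.38720959e-01  9.52848456e-03  2.08974566e+00 -2.68543928e-04
  1.04602499e+00  1.90675785e+00]
```

View pics/w4.png

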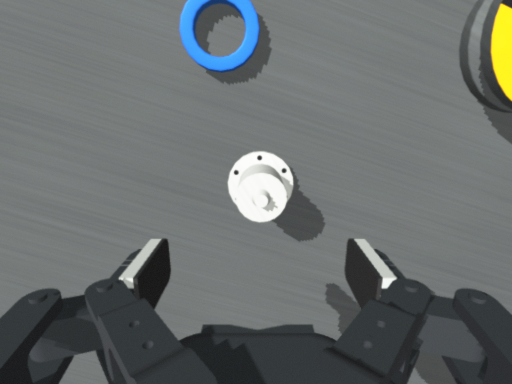

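The hub stands upright at pixel (262,190), i.e. (381.0, 313.2), with the measured barrel diameter of 40 mm matching. The blue ring is well clear.

```bash
python3 -m handwheel '0 0 -4 0 1;0 0 -4 0 1;0 0 -2.5 0 1;0 0 -1 0 1;0 0 0 0 1;0 0 0 0 0.3;0 0 0 0 0.3;0 0 0 0 0.3;0 0 0 0 0.3;0 0 0 0 0.3;0 0 0 0 0.3;0 0 0 0 0.3' 80; python3 -m handwheel '0 0 3 0 0.3;0 0 4 0 0.3;0 0 4 0 0.3;0 0 0 0 0.3;0 0 0 0 0.3;0 0 0 0 0.3'
```

```text
t: 16.62
position: [383.0, 313.7, 17.7]
orientation: [-3.141, -0.002, 0.3]
contact_force: [0.7, -1.2, 6.0]
finger_gap: 38.5
grip_force: 80.5
t: 17.38
position: [380.2, 311.9, 123.8]
orientation: [3.14, 0.004, 0.3]
contact_force: [-0.3, -0.7, -3.9]
finger_gap: 38.5
grip_force: 81.2
```

```bash
python3 -m handwheel '3.05 -3 0 0 0.3;3.05 -3 0 0 0.3;3.05 -3 0 0 0.3;3.05 -3 0 0 0.3;3.05 -3 0 0 0.3;3.05 -2.9 0 0 0.3;0 0 0 0 0.3;0 0 0 0 0.3;0 0 0 0 0.3;0 0 0 0 0.3'
python3 - <<'E'
from meas import *
print(monitor.state()['position'])
f=snap('wrist','w5.png');C=cloud(f)
h,s,v=masks(f['img']);m=(h>18)&(h<35)&(s>150)&(v>100)&(abs(C[...,2]-40)<6)
c=np.vstack([x.reshape(-1,2) for x in cv2.findContours(m.astype(np.uint8),0,1)[0]])
w=ray(f,c,40)[:,:2]
from scipy.optimize import least_squares
# outer edge: keep points in radius window about prior centre, fixed R=60
for R,lo,hi in((60,54,66),):
    q=w[(np.hypot(*(w-[566,133]).T)>lo)&(np.hypot(*(w-[566,133]).T)<hi)]
    r=least_squares(lambda p:np.hypot(*(q-p[:2]).T)-p[2],[566,133,R],loss='soft_l1');print(len(q),r.x,np.abs(r.fun).mean())
f=snap('top','t5.png');C=cloud(f);m=near((C[...,2]>140)&(C[...,2]<170),(204,185),20);print(m.sum())
m=near(abs(C[...,2]-40)<5,(204,191),32)&(f['img'][...,2]<120);P=C[m];print('top cloud',len(P),P.mean(0))
E
```

```text
t: 18.62
position: [564.1, 134.8, 126.0]
orientation: [-3.141, 0.001, 0.301]
contact_force: [-0.1, 0.2, -3.1]
finger_gap: 38.3
grip_force: 81.9
[564.11150704 134.82680033 125.97292668]
332 [566.05135281 133.78358616  59.3821077 ] 0.6302258814697955
0
top cloud 327 [547.09403049 106.72785699  40.42012057]
```

View pics/w5.png

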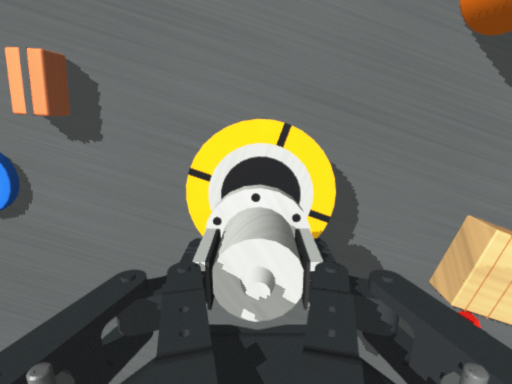

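Turntable centre is (566.1,133.6), fitted radius 59.4. The hub is held upright with its shoulder around pixel (258,285); measuring its offset from the tool.

Run:
```python
from meas import *
f=snap('wrist');C=cloud(f);s=monitor.state();print(s['position'])
u,v=np.meshgrid(np.arange(512),np.arange(384));b=(u>200)&(u<315)&(v>225)&(v<325)
z=C[...,2][b];print(np.histogram(z,bins=np.arange(120,180,4)))
k=np.median(C[285:300,222:240,2]);print(k)
m=b&(abs(C[...,2]-k)<3)&(abs(u-258)<44);P=C[m];print(m.sum(),P.mean(0),cv2.minEnclosingCircle(P[:,:2].astype(np.float32)))
m=b&(abs(C[...,2]-k-8)<2)&(abs(u-258)<30);print(m.sum(),C[m].mean(0))
```

```text
[564.64577326 134.59842854 126.42253528]
(array([  10,   20,   89,  168,  222,  276,  411,  427,  439, 5557,  554,
       1212,   51,    6]), array([120, 124, 128, 132, 136, 140, 144, 148, 152, 156, 160, 164, 168,
       172, 176]))
158.34734108290354
5410 [564.12973952 135.26145243 158.3611593 ] ((562.3986206054688, 134.84332275390625), 20.540607452392578)
557 [563.23107081 135.09562588 166.15168016]
```

```bash
python3 -m handwheel '0.3 -0.14 -3 0 0.3;0 0 -2.5 0 0.3;0 0 -0.8 0 0.3;0 0 -0.3 0 0.3;0 0 -0.2 0 0.3;0 0 0 0 0.3;0 0 0 0 0.3;0 0 0 0 0.3'
```

```text
t: 19.77
position: [568.2, 132.7, 58.7]
orientation: [3.142, -0.001, 0.3]
contact_force: [-0.1, 0.7, -3.6]
finger_gap: 38.0
grip_force: 82.0
```

```bash
python3 -m handwheel '0 0 -0.1 0 0.3;0 0 -0.1 0 0.3;0 0 0 0 0.3;0 0 0 0 0.3'
```

```text
t: 20.27
position: [568.2, 132.7, 57.8]
orientation: [3.142, -0.0, 0.3]
contact_force: [-5.1, -0.8, 6.5]
finger_gap: 38.4
grip_force: 82.8
```

Landed. Release, rise and check.

```bash
python3 -m handwheel '0 0 0 0 0.7;0 0 0 0 0.8;0 0 0 0 1;0 0 0 0 1;0 0 4 0 1;0 0 5 0 1;0 0 0 0 1;0 0 0 0 1;0 0 0 0 1'
python3 - <<'E'
from meas import *
s=monitor.state();print(s['position'])
f=snap('wrist','w6.png');C=cloud(f)
u,v=np.meshgrid(np.arange(512),np.arange(384))
m=(abs(C[...,2]-90)<4)&(np.hypot(C[...,0]-566,C[...,1]-133.5)<40);P=C[m];print(m.sum(),P.mean(0),cv2.minEnclosingCircle(P[:,:2].astype(np.float32)))
m=(abs(C[...,2]-98)<2)&(np.hypot(C[...,0]-566,C[...,1]-133.5)<40);print(m.sum(),C[m].mean(0))
h,s,v=masks(f['img']);m=(h>18)&(h<35)&(s>150)&(v>100)
c=np.vstack([x.reshape(-1,2) for x in cv2.findContours(m.astype(np.uint8),0,1)[0]])
w=ray(f,c,40)[:,:2];d=np.hypot(*(w-[566,133.5]).T);q=w[(d>54)&(d<66)]
from scipy.optimize import least_squares
r=least_squares(lambda p:np.hypot(*(q-p[:2]).T)-p[2],[566,133,60],loss='soft_l1');print(r.x)
E
```

```text
t: 21.4
position: [566.6, 132.4, 144.4]
orientation: [-3.141, 0.003, 0.3]
contact_force: [0.2, -0.4, -0.6]
finger_gap: 85.5
grip_force: 0.0
[566.58719659 132.3971396  144.40887651]
2181 [567.19705337 133.21763105  89.81330451] ((566.0803833007812, 133.01499938964844), 20.25409698486328)
196 [566.67214015 133.06954012  97.64256676]
[565.71129119 133.70308423  59.63193308]
```

```bash
python3 -m handwheel '0.6 4 0 -0.014 1;0.6 4 0 -0.014 1;0.6 4 0 -0.014 1;0.6 4 0 -0.014 1;0.6 4 0 -0.014 1;0 0 0 0 1;0 0 0 0 1;0 0 0 0 1'
python3 - <<'E'
from meas import *
s=monitor.state();print(s['position'],s['orientation'])
f=snap('wrist','w7.png');C=cloud(f)
m=(abs(C[...,2]-30)<5)&(np.hypot(C[...,0]-596.5,C[...,1]-332)<45);P=C[m];print(m.sum(),P.mean(0),cv2.minAreaRect(P[:,:2].astype(np.float32)))
E
```

```text
t: 22.45
position: [597.5, 331.4, 145.5]
orientation: [3.141, 0.002, 0.229]
contact_force: [0.0, -0.5, 0.1]
finger_gap: 85.5
grip_force: 0.0
[597.54230035 331.38083305 145.49350124] [3.14093531e+00 1.53485233e-03 2.28925708e-01]
1753 [598.06442195 333.42329397  29.71841777] ((596.6893310546875, 333.11846923828125), (50.77010726928711, 29.692514419555664), 12.45370101928711)
```

```bash
python3 -m handwheel '-0.1 0.15 -4 -0.01 1;0 0 -4 0 1;0 0 -3.5 0 1;0 0 -1.5 0 1;0 0 -1 0 1;0 0 0 0 1;0 0 0 0 0.2;0 0 0 0 0.2;0 0 0 0 0.2;0 0 0 0 0.2;0 0 0 0 0.2;0 0 0 0 0.2' 80; python3 -m handwheel '0 0 0 0 0.2;0 0 0 0 0.2;0 0 3 0 0.2;0 0 4 0 0.2;0 0 4 0 0.2;0 0 4 0 0.2;0 0 0 0 0.2;0 0 0 0 0.2;0 0 0 0 0.2'
```

```text
t: 24.0
position: [597.8, 334.5, 7.5]
orientation: [-3.141, -0.002, 0.22]
contact_force: [-0.3, -1.6, 5.4]
finger_gap: 28.7
grip_force: 81.5
t: 25.12
position: [594.9, 333.1, 152.4]
orientation: [3.14, 0.006, 0.22]
contact_force: [-0.8, 0.8, -3.8]
finger_gap: 28.6
grip_force: 80.5
```

```bash
python3 -m handwheel '-0.45 -4.11 0 -0.034 0.2;-0.45 -4.11 0 -0.034 0.2;-0.45 -4.11 0 -0.034 0.2;-0.45 -4.11 0 -0.034 0.2;-0.45 -4.11 0 -0.034 0.2;-0.45 -4.11 0 -0.034 0.2;-0.45 -4.11 0 -0.034 0.2;-0.4 -4.1 0 -0.034 0.2;0 0 0 0 0.2;0 0 0 0 0.2;0 0 0 0 0.2'
```

```text
t: 26.5
position: [561.1, 6.4, 155.5]
orientation: [-3.141, 0.001, -0.051]
contact_force: [0.5, 0.5, -3.7]
finger_gap: 28.8
grip_force: 80.7
```

```bash
python3 -m handwheel '0 0 -4 0 0.2;0 0 -4 0 0.2;0 0 -3.5 0 0.2;0 0 -2 0 0.2;0 0 -0.7 0 0.2;0 0 -0.2 0 0.2;0 0 0 0 0.2;0 0 0 0 0.2;0 0 0 0 0.2'
```

```text
t: 27.62
position: [562.1, 5.4, 13.1]
orientation: [-3.142, -0.002, -0.052]
contact_force: [-0.4, 0.0, -3.8]
finger_gap: 28.3
grip_force: 80.6
```

```bash
python3 -m handwheel '0 0 -0.3 0 0.2;0 0 -0.2 0 0.2;0 0 -0.1 0 0.2;0 0 0 0 0.2;0 0 0 0 0.2'
```

```text
t: 28.25
position: [561.4, 5.4, 7.5]
orientation: [3.142, 0.001, -0.052]
contact_force: [-3.6, -0.4, 5.9]
finger_gap: 28.3
grip_force: 82.3
```

```bash
python3 -m handwheel '0 0 0 0 0.6;0 0 0 0 0.6;0 0 0 0 0.7;0 0 4 0 0.8;0 0 5 0 1;0 0 4 0 1;0 0 0 0 1;0 0 0 0 1'
python3 - <<'E'
from meas import *
s=monitor.state();print(s['position'],s['orientation'])
f=snap('wrist','w8.png');C=cloud(f)
m=(abs(C[...,2]-30)<5)&(np.hypot(C[...,0]-560,C[...,1]-4)<35);P=C[m];print(m.sum(),P.mean(0),cv2.minAreaRect(P[:,:2].astype(np.float32)))
E
python3 -m handwheel '-1.77 -3.19 0 0.03 1;-1.77 -3.19 0 0.03 1;-1.77 -3.19 0 0.03 1;-1.77 -3.19 0 0.03 1;-1.77 -3.19 0 0.03 1;-1.77 -3.19 0 0.03 1;-1.77 -3.19 0 0.03 1;-1.77 -3.19 0 0.03 1;-1.77 -3.19 0 0.03 1;-1.77 -3.19 0 0.03 1;0 0 0 0 1;0 0 0 0 1'
python3 - <<'E'
from meas import *
s=monitor.state();print(s['position'],s['orientation'])
f=snap('wrist','w9.png');C=cloud(f)
m=(abs(C[...,2]-18)<4)&(np.hypot(C[...,0]-384,C[...,1]+314.5)<35);P=C[m];print(m.sum(),P.mean(0),cv2.minEnclosingCircle(P[:,:2].astype(np.float32)))
E
```

```text
t: 29.25
position: [561.0, 5.5, 135.7]
orientation: [3.142, 0.001, -0.052]
contact_force: [-0.5, 0.0, -0.2]
finger_gap: 85.5
grip_force: 0.0
[560.97274478   5.48936465 135.70121795] [ 3.14157219e+00  7.28619063e-04 -5.21759900e-02]
1878 [561.69154496   6.15494101  29.7690915 ] ((560.7385864257812, 6.082671165466309), (29.555524826049805, 49.76100158691406), 86.59845733642578)
t: 30.8
position: [383.7, -312.6, 134.7]
orientation: [-3.139, 0.001, 0.247]
contact_force: [-0.2, 0.3, -0.3]
finger_gap: 85.3
grip_force: 0.0
[ 383.67442567 -312.58007245  134.72710011] [-3.13876361e+00  1.38407265e-03  2.46756881e-01]
1096 [ 384.89291778 -316.06006332   17.48355999] ((384.33135986328125, -316.2565002441406), 21.903411865234375)
```

View pics/w9.png

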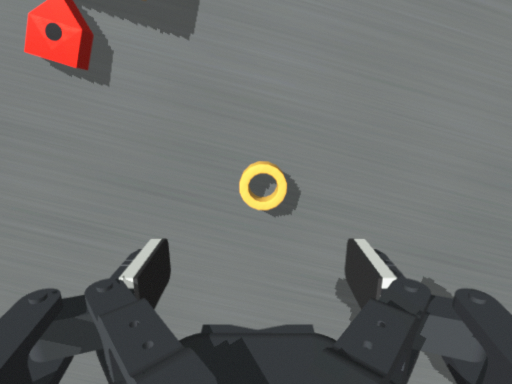

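The collar lies flat at pixel (263,186), i.e. (384.4,-316), with its diameter of 44 mm correct. The copper block is at (560.7,6), as wanted.

```bash
python3 -m handwheel '0.05 -0.33 -4 0 1;0 0 -4 0 1;0 0 -3 0 1;0 0 -1.4 0 1;0 0 -1 0 1;0 0 0 0 1;0 0 0 0 0.3;0 0 0 0 0.3;0 0 0 0 0.3;0 0 0 0 0.3;0 0 0 0 0.3;0 0 0 0 0.3' 50; python3 -m handwheel '0 0 0 0 0.3;0 0 0 0 0.3;0 0 4 0 0.3;0 0 4 0 0.3;0 0 4 0 0.3;0 0 4 0 0.3;0 0 0 0 0.3;0 0 0 0 0.3;0 0 0 0 0.3'
```

```text
t: 32.35
position: [385.8, -317.7, 3.5]
orientation: [3.14, -0.001, 0.248]
contact_force: [-1.0, 0.5, 5.0]
finger_gap: 41.6
grip_force: 51.3
t: 33.48
position: [383.7, -315.8, 160.2]
orientation: [-3.138, 0.002, 0.248]
contact_force: [0.0, 0.5, -1.7]
finger_gap: 41.5
grip_force: 51.3
```

```bash
python3 -m handwheel '1.66 4.08 0 0 0.3;1.66 4.08 0 0 0.3;1.66 4.08 0 0 0.3;1.66 4.08 0 0 0.3;1.66 4.08 0 0 0.3;1.66 4.08 0 0 0.3;1.66 4.08 0 0 0.3;1.66 4.08 0 0 0.3;1.66 4.08 0 0 0.3;1.66 4.08 0 0 0.3;1.6 4 0 0 0.3;0 0 0 0 0.3'; python3 -m handwheel '0 0 -2 0 0.3;0 0 0 0 0.3;0 0 0 0 0.3;0 0 0 0 0.3'
python3 - <<'E'
from meas import *
s=monitor.state();print(s['position'],s['orientation'])
f=snap('wrist','w10.png');C=cloud(f);h,s,v=masks(f['img'])
m=near((h>8)&(h<30)&(s>110)&(v>80),(258,290),60)&(C[...,2]>100)
P=C[m];zt=np.percentile(P[:,2],80);m&=abs(C[...,2]-zt)<4;P=C[m];print(zt,m.sum(),P.mean(0),cv2.minEnclosingCircle(P[:,:2].astype(np.float32)))
E
```

```text
t: 34.98
position: [566.8, 133.6, 160.3]
orientation: [-3.141, 0.002, 0.251]
contact_force: [-0.4, -1.0, -1.3]
finger_gap: 41.4
grip_force: 51.4
t: 35.48
position: [567.2, 130.5, 142.7]
orientation: [3.142, -0.001, 0.247]
contact_force: [0.3, 0.5, -0.8]
finger_gap: 41.4
grip_force: 51.4
[567.15859085 130.54539267 142.66001715] [ 3.14154657e+00 -6.75162236e-04  2.46727765e-01]
157.14650173721213 2564 [560.79101316 129.60385634 156.592688  ] ((564.209228515625, 130.45558166503906), 21.830007553100586)
```

View pics/w10.png

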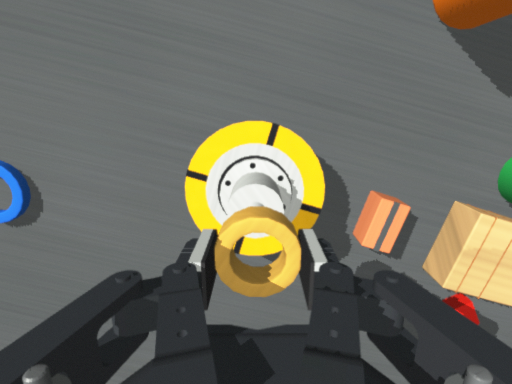

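The collar is held level at pixel (257,252), at (564.3,130.5), with its underside at about z = 139 over the hub. Shift by (+2,+2.5) mm and lower.

```bash
python3 -m handwheel '0.2 0.25 -1 0 0.3;0 0 -1 0 0.3;0 0 -1 0 0.3;0 0 -1 0 0.3;0 0 -0.5 0 0.3;0 0 0 0 0.3;0 0 0 0 0.3;0 0 0 0 0.3'
```

```text
t: 36.52
position: [569.4, 133.8, 97.8]
orientation: [3.142, -0.001, 0.248]
contact_force: [0.4, -0.1, -1.3]
finger_gap: 41.8
grip_force: 51.4
```

```bash
python3 -m handwheel '0 0 -0.2 0 0.3;0 0 -0.2 0 0.3;0 0 0 0 0.3;0 0 0 0 0.3'
```

```text
t: 37.02
position: [569.1, 133.7, 93.6]
orientation: [3.142, -0.0, 0.248]
contact_force: [-0.8, -0.6, 1.9]
finger_gap: 41.3
grip_force: 51.7
```

Seated at bottom ≈ 90. Release, rise and check everything.

```bash
python3 -m handwheel '0 0 0 0 0.6;0 0 0 0 0.7;0 0 0 0 0.8;0 0 4 0 1;0 0 5 0 1;0 0 0 0 1;0 0 0 0 1'
python3 - <<'E'
from meas import *
f=snap('wrist','w11.png');C=cloud(f);h,s,v=masks(f['img'])
d=np.hypot(C[...,0]-566,C[...,1]-133)
b=(h>8)&(h<30)&(s>110)&(v>80)&(C[...,2]>80)&(d<40);P=C[b];print(np.percentile(P[:,2],[20,50,80]))
m=b&(abs(C[...,2]-108)<4);P=C[m];print('collar',m.sum(),P.mean(0),cv2.minEnclosingCircle(P[:,:2].astype(np.float32)))
m=(d<10)&(abs(C[...,2]-98)<3)&(s<90);print('spigot',m.sum(),C[m].mean(0))
E
```

```text
t: 37.9
position: [568.8, 133.6, 183.2]
orientation: [3.142, -0.0, 0.248]
contact_force: [0.4, 0.4, -0.5]
finger_gap: 85.2
grip_force: 0.0
[106.18119656 107.41672338 108.09476904]
collar 1483 [568.64094993 134.5816858  107.49638781] ((568.099609375, 134.2279815673828), 21.82719612121582)
spigot 153 [566.89916662 133.113461    97.5030206 ]
```

```bash
python3 -m handwheel '-1 -4 3 0 1;-1 -4 3 0 1;-1 -4 3 0 1;-1 -4 0 0 1;-1 -4 0 0 1;0 -4 0 0 1;0 0 0 0 1;0 0 0 0 1'
python3 - <<'E'
from meas import *
a=snap('top','end.png');C=cloud(a)
for k,c,r,lo,hi in [('collar',(566,133),45,102,113),('copper',(560,5),40,25,35),('tin',(637,-129),45,46,54),('magnet',(471,-121),42,13,23),('ring',(494.5,381.5),45,7,16)]:
    m=(C[...,2]>lo)&(C[...,2]<hi)&(np.hypot(C[...,0]-c[0],C[...,1]-c[1])<r);P=C[m]
    if len(P)>5: rc=cv2.minAreaRect(P[:,:2].astype(np.float32));print(k,len(P),P.mean(0).round(1),np.round(rc[0],1),np.round(rc[1],1))
E
```

```text
t: 38.95
position: [518.2, -105.8, 271.7]
orientation: [-3.14, 0.002, 0.247]
contact_force: [1.4, 0.1, -0.1]
finger_gap: 85.3
grip_force: 0.0
collar 176 [566.9 133.8 107.5] [566.  133.7] [41.8 41.7]
copper 235 [559.6   5.8  29.8] [559.6   5.6] [29.7 49.9]
tin 322 [ 637.7 -126.2   49.7] [ 638.8 -125. ] [42.8 54.7]
magnet 110 [ 467.6 -108.6   17.6] [ 467.4 -111. ] [23.1 35.6]
ring 289 [495.2 381.8  11.7] [495.2 382.4] [62.5 63. ]
```

View pics/end.png

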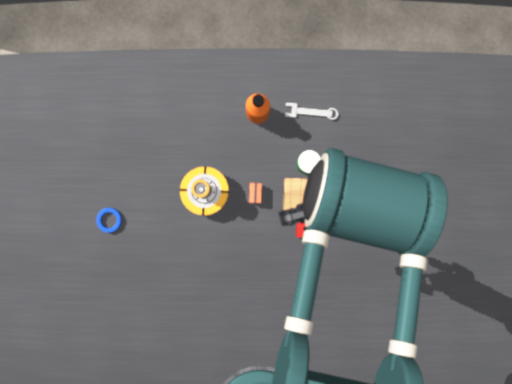

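View pics/w11.png

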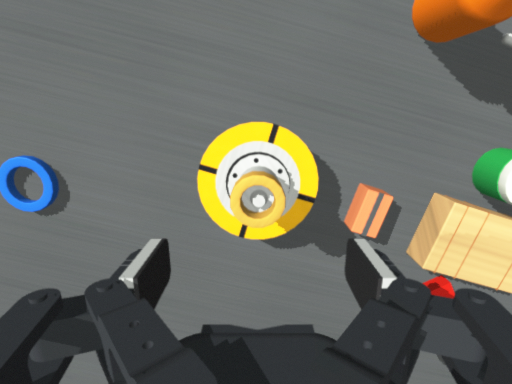

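The end pictures show the collar around the spigot (258,200), the copper block midway, the tin and magnet on either side of the pine block, and the bystanders unmoved. Handing in.

```bash
python3 -c "
from workcell import arm;print(arm.hand_in())"
```

```text
the job is handed in; nothing more can be done
None
```

The job is handed in at about 39 s of robot time, with no verdict returned: by the cameras all five parts are in place within tolerance, the collar is seated on the hub about 2 mm off its axis, and the ring, wrench and bottle were left where they were.

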